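Set the side guide of the envelope feeder

TASK

Set the envelope feeder for the next batch: turn its bar-shaped knob until the pointer of the sliding side guide lines up with the point of the pentagonal steel tab beside the scale, then let go. Move the guide only with the knob, do not push it by hand; the round knob and the round magnet have nothing to do with this job.

Things in the scene. Friction and masses are not known exactly. Their poses are not given: they have to be found in the camera images.
- guide_knob_grip (a point): Black bar knob on the right-hand panel of the grey feeder (fixed, 280 x 440 mm, flat deck 50 mm up). Upright bar 46 long, 14 thick, top 100 mm above the counter, on a grey 48 mm disc (top 62 mm up). The point: on the turning axis, 88 mm up; x along the bar, y across the 14 mm, z up; turns with the knob. A round knob (40 wide, 32 tall) is 120 mm off; a 25 mm high fence 95 mm off.
- guide_knob (a joint): Angle of the bar knob, rad, positive anticlockwise from above, starts within 0.2 of 0, stops at -1.8 and 1.8. Turns lightly (0.06 N m), stays where left. It drives the guide without play: +1 rad moves it 50 mm along its +y (left, seen from the robot), -1 rad 50 mm along -y. The turn needed is 0.5 to 1.4 rad, either way.
- guide: Moving side guide: aluminium fence 130 mm long, 6 thick, standing 32 mm above the deck, with a flat dark steel pointer at its end nearer the robot. Origin: the pointer's tip, 56 mm above the counter. The pointer points along -x (to the robot's side); y is the sliding direction, along the tick marks of the white scale; z up.
- mark_tab: The fixed mark: flat dark steel pentagonal tab, 24 wide, 38 long, 5 mm thick, on the deck's edge nearer the robot. Origin: the point of the pentagon, at deck height (50 mm up), pointing along +x to the scale; y along the scale, parallel to the guide's y. The round black magnet (24 mm) on the same edge is not the mark.

How it is judged:
At the end, for the whole second after the job is handed in: The tip of the guide's pointer is within 10 mm, along the scale, of the point of the pentagonal tab, and the knob is at rest (y of guide in the frame of mark_tab between -0.01 and 0.01 m and velocity of joint guide_knob between -0.05 and 0.05 rad/s); the robot touches nothing.
It fails at once if the robot pushes the side guide directly (more than 2 N) (contact force between any of the fingers, the arm and guide above 2 N).
It also fails if it takes over 29 s, if anything falls off the work surface, if the arm or the gripper's body presses on something with over 40 N, if the wrist force passes 120 N, or if a joint passes its speed limit or range.

ROBOT

A 6-joint arm with a two-finger parallel gripper is mounted at the origin on the work surface. World frame = base frame: x ahead of the robot, y to its left, z up, the work surface at z = 0. Lengths are in m, angles in rad, forces in N, time in s.
With the tool pointing down it reaches from about 0.2 to 0.875 m from the base axis. Payload 3.4 kg.
Tool frame: the origin (TCP) lies midway between the tips of the shut fingers; the grasp point (between the pads) lies 19 mm behind it (env.grip_point_offset is the distance from the TCP to the grasp point, in m); z points along the fingers, y is the line along which they close (so a half turn about z gives the same grasp; the last joint's range is limited). The gripper opens to 94 mm and grips with 3 to 60 N. Pads are 16 mm wide; open, the fingers measure 119 mm over their backs; the gripper's body (75 mm by 177 mm) begins 78 mm behind the grasp point.
Start: joints at [1.108, 0.276, 1.505, -0, 1.361, -0.121], TCP at [0.193, 0.542, 0.205] pointing down, gripper open.
Joint ranges: [-2.89, 2.89], [-0.75, 2.08], [0.22, 2.7], [-1.18, 4.32], [0.11, 2.71], [-2.7, 2.7]. Speed limits (rad/s): [2.57, 2.57, 3.14, 3.14, 3.14, 3.14].

INTERFACE

Orientations are given as a unit quaternion [w, x, y, z].
In Python, from bench import monitor, viewer, job, env gives the robot as it stands.
- The arm moves only by the tool drive_tool, never from a script. Its argument "series" is a list that holds one entry, the list of rows, each a list of 7 numbers: the turn, a rotation vector about the tool's x, y, z in rad, then the shift along the tool's x, y, z in cm, then the closure, from 0 (fully open) to 1 (shut). A call has 1 to 5 rows; each row shifts and turns the commanded pose from where the row before left it, along the tool's axes as they then stand; what a row does not reach is not made up. A row lasts 1/10 s, in which the tool goes at most 50 mm and 8.59 degrees, less where a joint would pass 70% of its speed; a pose out of reach is approached as far as the arm can. A call is refused whole if a number of a shift passes 5 or a number of a turn 0.15, either way. A call with a gripper value outside its range is refused whole. The fingers move at their own pace and stop on an object; "force" is the grip in N (left out, the last holds). Time passes only in rows, so rows that do not move let the fingers close. It gives the time, the measured TCP pose, the force, the opening and the grip force at its end, in the units of the state.
- monitor.get_state(): the state, without advancing time (a new reading comes with each control period).
- viewer.grab_frame(name): name is "side" or "top" or "wrist"; returns a dict with "image" (420x560x3 uint8, red, green, blue), "depth" (420x560 float32, m along the optical axis (not along the pixel's ray), 0 where there is no reading), "intrinsics" (3x3 intrinsics, pixels), "rvec" (rotation vector, rad) and "tvec" (3), from world to camera coordinates, as OpenCV has them. Camera axes: x right, y down, z forward; pixel columns grow to the right and rows downward; lengths in m; the calibration is good to about 2 mm. A picture is of the moment at which its call begins.
- job.hand_in(): hands the job in; it is judged then, once.
The state is a dict: "t": time; "q": joint angles; "dq": joint speeds; "joint_efforts": joint torques, N m; "ee_pos": TCP position; "tcp_rot": TCP orientation; "ft_force": force on the tool from outside, world axes, zero at the start; "ft_torque": the same for the moment, N m; "finger_gap": finger opening in m; "grasp_force": force on a finger pad.
Only numpy, scipy, OpenCV 4.12 (cv2) and the standard library are available. Lean on these libraries where they do the work, as an engineer would, in place of code of your own. Each camera call takes 0.05 s, during which the arm holds its last target. There are 200 camera calls.

## Working session

There is one attempt and no reset: what is moved stays moved. The work goes in short steps, Python scripts to look and compute and a tool call to move; the robot and the scene stay as the last step left them, time stands still between calls to the robot, and variables do not carry over. Pictures are saved under pics/ and viewed, at most 10 in all, crops included, and the job is handed in when it is done.

Besides the shell and the picture viewer there is one more tool, called after "Request:" as name(argument=value, ...), one argument or row to a line, values as JSON. drive_tool: Moves the arm, as the interface text tells. Its arguments: {"type":"object","properties":{"series":{"type":"array"},"force":{"type":"number"}},"required":["series"]}

```bash
mkdir -p pics; cat > h.py <<'E'
import numpy as np, cv2, pickle
from bench import monitor, viewer, job, env
def grab(n,tag):
    f=viewer.grab_frame(n); pickle.dump(f,open(f'pics/{tag}.pkl','wb')); cv2.imwrite(f'pics/{tag}.png',f['image'][:,:,::-1]); return f
def load(tag): return pickle.load(open(f'pics/{tag}.pkl','rb'))
def P(f):
    R=cv2.Rodrigues(np.array(f['rvec'],float))[0]; return R,np.array(f['tvec'],float).ravel(),np.array(f['intrinsics'])
def atz(f,u,v,z):
    R,t,K=P(f); d=R.T@np.linalg.inv(K)@[u,v,1]; c=-R.T@t; return c+d*(z-c[2])/d[2]
def atd(f,u,v):
    R,t,K=P(f); d=f['depth'][int(v),int(u)]; return R.T@(np.linalg.inv(K)@[u,v,1]*d-t)
def tri(f,a,g,b):
    M=[P(x)[2]@np.c_[P(x)[0],P(x)[1]] for x in (f,g)]
    X=cv2.triangulatePoints(M[0],M[1],np.array(a,float).reshape(2,1),np.array(b,float).reshape(2,1)).ravel(); return X[:3]/X[3]
E
python3 - <<'E'
from h import *
a=grab('top','top0');b=grab('side','side0')
cv2.imwrite('pics/both0.png',np.hstack([cv2.resize(x['image'][:,:,::-1],(400,300)) for x in(a,b)]))
for f in(a,b):
  R,t,K=P(f);print(-R.T@t,K[0,0])
print(monitor.get_state())
E
```

```text
[0.46232903 0.06327185 0.78646793] 499.5866106789921
[0.36631553 0.64215988 0.78152985] 538.279393581284
{'t': 0.1, 'q': array([ 1.10800086e+00,  2.76496773e-01,  1.50598977e+00, -2.26991947e-05,
        1.36068161e+00, -1.21015025e-01]), 'dq': array([-0.00136672, -0.00217212, -0.00239896, -0.0006528 ,  0.00158344,
       -0.00225634]), 'joint_efforts': array([ 1.12258873e-03, -4.05453944e+01, -2.37780708e+01,  7.03501026e-02,
        2.99319753e-02, -6.76415766e-05]), 'ee_pos': array([0.19251659, 0.54128354, 0.20471786]), 'tcp_rot': array([-2.16068360e-04,  1.70057274e-01,  9.85433865e-01, -7.57621042e-04]), 'ft_force': array([ 1.04800852, -0.01254715,  0.23318111]), 'ft_torque': array([0.05516983, 0.04577978, 0.0150331 ]), 'grasp_force': 0.0, 'finger_gap': 0.09400839906253321}
```

View pics/top0.png

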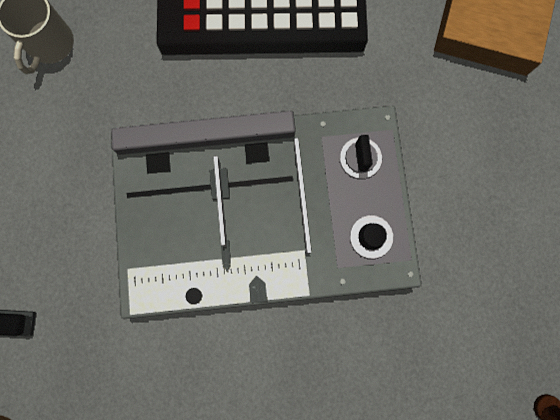

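View pics/side0.png

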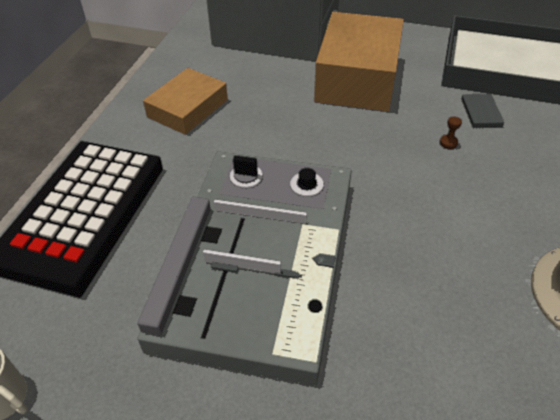

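The top view shows the bar knob at about (363,153), the pointer tip at (227,270) and the pentagon point at (257,277). The side view shows the bar knob at (245,167), the tip at (300,274) and the tab point at (313,260). I'll enlarge these areas next.

```bash
python3 - <<'E'
from h import *
a=load('top0')['image'];b=load('side0')['image']
c=lambda im,u,v:cv2.resize(im[v:v+50,u:u+66,::-1],None,fx=6,fy=6,interpolation=cv2.INTER_CUBIC)
o=np.vstack([np.hstack([c(a,330,130),c(a,205,250)]),np.hstack([c(b,212,145),c(b,272,240)])])
cv2.imwrite('pics/crop0.png',o);print(o.shape)
E
```

```text
(600, 792, 3)
```

View pics/crop0.png

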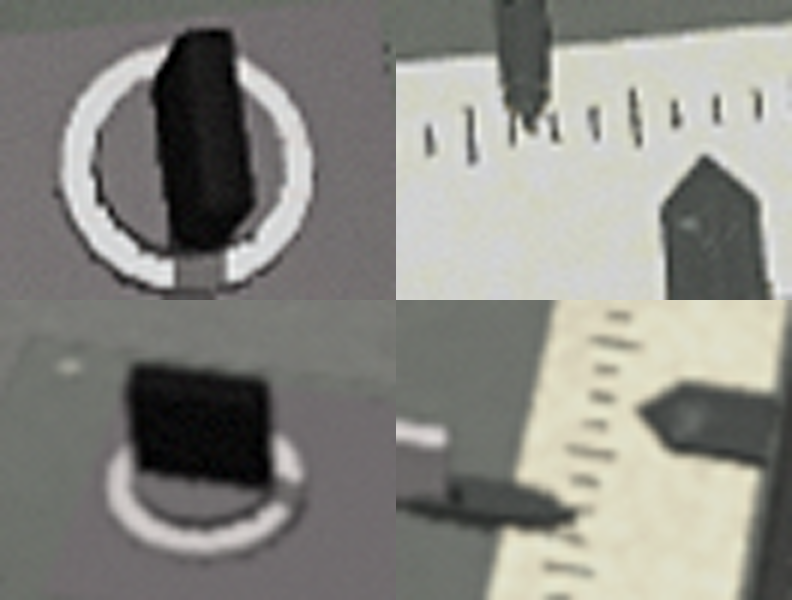

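The crop gives full-image pixel positions. Top view: tip (227.3,270.5), tab point (256.5,275.8), ring centre (361.1,157.7). Side view: tip (302.2,275.8), tab point (312.3,258.3), ring centre about (246.3,176.7).

```bash
python3 - <<'E'
from h import *
np.set_printoptions(precision=4,suppress=True)
a=load('top0');b=load('side0')
tp=lambda x,y,U,V:(U+x/6,V+y/6)
print('tip',tri(a,(227.3,270.5),b,(302.2,275.8)),atz(a,227.3,270.5,.056),atz(b,302.2,275.8,.056))
print('tab',tri(a,(256.5,275.8),b,(312.3,258.3)),atz(a,256.5,275.8,.053),atz(b,312.3,258.3,.053))
print('ring',tri(a,(361.1,157.7),b,(246.3,176.7)),atz(a,361.1,157.7,.05),atz(b,246.3,176.7,.05))
# bar right upper edge in top view; upper edge in side view
for p in[(235,32),(253,208)]: print('top bar',atz(a,*tp(*p,330,130),.1))
for p in[(132,-300+368),(268,-300+380)]: print('side bar',atz(b,*tp(*p,212,145),.1))
for p in[(200,140)]: print('depth', atd(a,*tp(*p,330,130)))
# all bar points from depth
for f,(u0,u1,v0,v1) in((a,(345,385,130,180)),(b,(225,270,145,190))):
  Q=np.array([atd(f,u,v) for u in range(u0,u1) for v in range(v0,v1) if f['depth'][v,u]>0])
  q=Q[(Q[:,2]>.094)&(Q[:,2]<.108)]
  (c,s,ang)=cv2.minAreaRect(q[:,:2].astype(np.float32)*1000)
  print('rect',c,s,ang,np.median(q[:,2]),len(q), 'pca',np.linalg.svd(q[:,:2]-q[:,:2].mean(0),full_matrices=False)[2][0])
# slide direction from scale edge top px
print('scaleends',atz(a,128,268,.05),atz(a,304,252,.05))
st=monitor.get_state();print(env.grip_point_offset)
from scipy.spatial.transform import Rotation as Ro
w,x,y,z=st['tcp_rot'];print(Ro.from_quat([x,y,z,w]).as_matrix())
E
```

```text
tip [0.4845 0.1346 0.0529] [0.4854 0.1345 0.056 ] [0.4831 0.1367 0.056 ]
tab [0.4769 0.0925 0.05  ] [0.477  0.0924 0.053 ] [0.4764 0.0948 0.053 ]
ring [ 0.6515 -0.0692  0.0466] [ 0.6513 -0.0685  0.05  ] [ 0.6495 -0.0658  0.05  ]
top bar [ 0.671  -0.0725  0.1   ]
top bar [ 0.6281 -0.0747  0.1   ]
side bar [ 0.6705 -0.0635  0.1   ]
side bar [ 0.6274 -0.0699  0.1   ]
depth [ 0.6451 -0.0632  0.0988]
rect (649.5701293945312, -66.74597930908203) (45.72909927368164, 14.397137641906738) 4.7168192863464355 0.09992074674401091 319 pca [-0.9962 -0.0874]
rect (650.533447265625, -64.03841400146484) (45.342384338378906, 16.137712478637695) 8.407687187194824 0.09875467049769224 155 pca [-0.9962 -0.0867]
scaleends [0.4921 0.2801 0.05  ] [0.5103 0.0222 0.05  ]
0.0188
[[-0.9422  0.3352 -0.0007]
 [ 0.3352  0.9422 -0.0014]
 [ 0.0002 -0.0016 -1.    ]]
```

The pointer has to move about 41 mm along -y, so the knob turns about -0.83 rad. The bar lies at +5° in the world, centred at (0.650, -0.066), with its top at 0.099. First I turn the wrist so the fingers close across the bar.

Request:
drive_tool(
  series=[
    [[0,0,-0.086,0,0,0,0],[0,0,-0.086,0,0,0,0],[0,0,-0.086,0,0,0,0],[0,0,-0.086,0,0,0,0],[0,0,-0.086,0,0,0,0]],
  ],
  force=20,
)

```text
t: 0.6
ee_pos: [0.1926, 0.5415, 0.205]
tcp_rot: [-0.0, -0.046, 0.999, -0.0]
ft_force: [-1.5, -0.6, 0.2]
finger_gap: 0.094
grasp_force: 0.0
```

Request:
drive_tool(
  series=[
    [[0,0,0,-2,-3.2,0,0],[0,0,0,-2,-3.2,0,0],[0,0,0,-2,-3.2,0,0],[0,0,0,-2,-3.2,0,0],[0,0,0,-2,-3.2,0,0]],
  ],
)

```text
t: 1.1
ee_pos: [0.3069, 0.3898, 0.2051]
tcp_rot: [-0.0, -0.044, 0.999, -0.0]
ft_force: [0.2, 0.0, 0.3]
finger_gap: 0.0942
grasp_force: 0.0
```

Request:
drive_tool(
  series=[
    [[0,0,0,-2,-3.2,0,0],[0,0,0,-2,-3.2,0,0],[0,0,0,-2,-3.2,0,0],[0,0,0,-2,-3.2,0,0],[0,0,0,-2,-3.2,0,0]],
  ],
)

```text
t: 1.6
ee_pos: [0.4206, 0.2392, 0.2052]
tcp_rot: [-0.0, -0.044, 0.999, 0.0]
ft_force: [-0.3, -0.4, -0.7]
finger_gap: 0.094
grasp_force: 0.0
```

Request:
drive_tool(
  series=[
    [[0,0,0,-2,-3.2,0,0],[0,0,0,-2,-3.2,0,0],[0,0,0,-2,-3.2,0,0],[0,0,0,-2,-3.2,0,0],[0,0,0,-2,-3.2,0,0]],
  ],
)

```text
t: 2.1
ee_pos: [0.5343, 0.0887, 0.2051]
tcp_rot: [-0.0, -0.044, 0.999, 0.0]
ft_force: [-0.5, -0.3, -0.4]
finger_gap: 0.0938
grasp_force: 0.0
```

Request:
drive_tool(
  series=[
    [[0,0,0,-2,-3.2,0,0],[0,0,0,-2,-3.2,0,0],[0,0,0,-2,-3.2,0,0],[0,0,0,-2,-3.2,0,0],[0,0,0,0,0,0,0]],
  ],
)

```text
t: 2.6
ee_pos: [0.6273, -0.0345, 0.2041]
tcp_rot: [0.0, -0.042, 0.999, -0.001]
ft_force: [-0.1, 0.7, -0.9]
finger_gap: 0.0938
grasp_force: 0.0
```

Request:
drive_tool(
  series=[
    [[0,0,0,-1,-1.7,0,0],[0,0,0,-1,-1.65,0,0],[0,0,0,0,0,3,0],[0,0,0,0,0,3,0],[0,0,0,0,0,0,0]],
  ],
)

```text
t: 3.1
ee_pos: [0.6445, -0.0612, 0.1411]
tcp_rot: [-0.004, -0.044, 0.999, 0.001]
ft_force: [-0.2, 0.7, 0.2]
finger_gap: 0.0938
grasp_force: 0.0
```

```bash
python3 - <<'E'
from h import *
f=grab('wrist','w1');R,t,K=P(f);print(-R.T@t,K[0,0],monitor.get_state()['ee_pos'])
E
```

```text
[ 0.5818057  -0.06683035  0.32023572] 373.02354605254834 [ 0.64610549 -0.06144554  0.14364784]
```

View pics/w1.png

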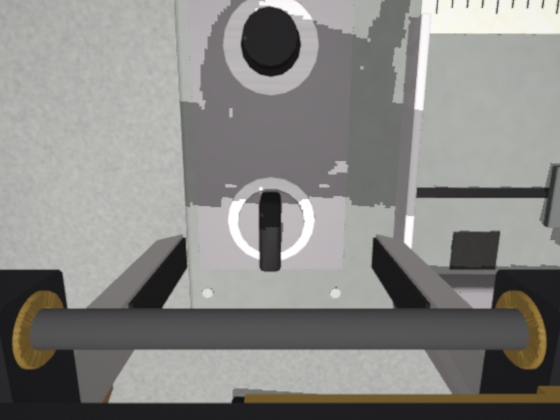

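In the wrist view the bar is upright at u≈270, between the fingertips (187 and 373, middle 280). So the fingers need about 5 mm more towards -y, which agrees with the measured position. I'll correct that, descend and close.

Request:
drive_tool(
  series=[
    [[0,0,0,-0.4,-0.5,2,0],[0,0,0,0,0,2,0],[0,0,0,0,0,2,0],[0,0,0,0,0,1.3,0],[0,0,0,0,0,0,0]],
  ],
  force=20,
)

```text
t: 3.65
ee_pos: [0.6516, -0.0663, 0.072]
tcp_rot: [-0.001, -0.044, 0.999, 0.0]
ft_force: [-0.4, -0.8, 0.4]
finger_gap: 0.0942
grasp_force: 0.0
```

Request:
drive_tool(
  series=[
    [[0,0,0,0,0,0,1],[0,0,0,0,0,0,1],[0,0,0,0,0,0,1],[0,0,0,0,0,0,1],[0,0,0,0,0,0,1]],
  ],
  force=20,
)

```text
t: 4.15
ee_pos: [0.6523, -0.0667, 0.0729]
tcp_rot: [0.0, -0.044, 0.999, -0.0]
ft_force: [-0.4, 0.3, -0.1]
finger_gap: 0.0574
grasp_force: 0.0
```

Request:
drive_tool(
  series=[
    [[0,0,0,0,0,0,1],[0,0,0,0,0,0,1],[0,0,0,0,0,0,1],[0,0,0,0,0,0,1],[0,0,0,0,0,0,1]],
  ],
)

```text
t: 4.65
ee_pos: [0.6521, -0.0666, 0.0724]
tcp_rot: [-0.0, -0.044, 0.999, 0.0]
ft_force: [-0.2, 0.4, 0.1]
finger_gap: 0.0174
grasp_force: 0.0
```

Request:
drive_tool(
  series=[
    [[0,0,0,0,0,0,1],[0,0,0,0,0,0,1],[0,0,0,0,0,0,1]],
  ],
)

```text
t: 4.95
ee_pos: [0.6521, -0.0663, 0.0724]
tcp_rot: [-0.0, -0.044, 0.999, 0.0]
ft_force: [-0.0, 1.0, 0.0]
finger_gap: 0.014
grasp_force: 20.0
```

Gripped: the gap is 14 mm, the bar's thickness. Now I turn clockwise (+z in the tool frame) by 0.8 rad.

Request:
drive_tool(
  series=[
    [[0,0,0.08,0,0,0,1],[0,0,0.08,0,0,0,1],[0,0,0.08,0,0,0,1],[0,0,0.08,0,0,0,1],[0,0,0.08,0,0,0,1]],
  ],
)

```text
t: 5.45
ee_pos: [0.652, -0.0669, 0.0724]
tcp_rot: [-0.0, 0.157, 0.988, -0.0]
ft_force: [-0.2, 0.6, 0.6]
finger_gap: 0.0139
grasp_force: 20.0
```

Request:
drive_tool(
  series=[
    [[0,0,0.08,0,0,0,1],[0,0,0.08,0,0,0,1],[0,0,0.08,0,0,0,1],[0,0,0.08,0,0,0,1],[0,0,0.08,0,0,0,1]],
  ],
)

```text
t: 5.95
ee_pos: [0.6517, -0.0675, 0.0724]
tcp_rot: [-0.0, 0.35, 0.937, -0.001]
ft_force: [-0.2, -1.8, 0.9]
finger_gap: 0.014
grasp_force: 20.0
```

Request:
drive_tool(
  series=[
    [[0,0,0,0,0,0,1],[0,0,0,0,0,0,1]],
  ],
)

```text
t: 6.15
ee_pos: [0.6517, -0.0674, 0.0724]
tcp_rot: [-0.0, 0.348, 0.938, -0.001]
ft_force: [-1.4, -2.1, 0.5]
finger_gap: 0.0138
grasp_force: 20.0
```

```bash
python3 - <<'E'
from h import *
a=grab('top','top1')['image'];b=grab('side','side1')['image']
c=lambda im,u,v:cv2.resize(im[v:v+50,u:u+66,::-1],None,fx=6,fy=6,interpolation=cv2.INTER_CUBIC)
cv2.imwrite('pics/crop1.png',np.vstack([np.hstack([c(a,225,250),c(b,272,230)]),cv2.resize(np.hstack([a,b])[:,:,::-1],(792,297))]))
E
```

```text
(no output)
```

View pics/crop1.png

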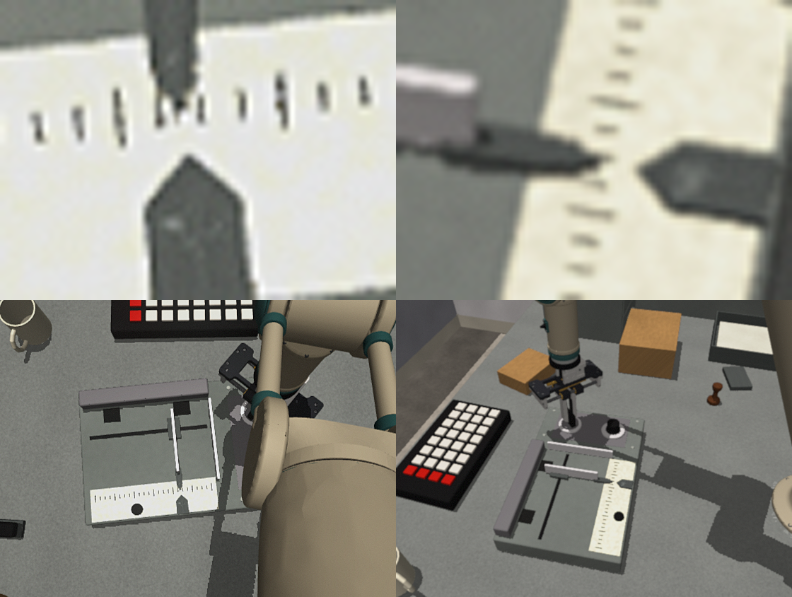

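The tip is now just in front of the tab's point. Top view: tip (254.8,267.5), tab (256.2,275.8). Side view: tip (306.8,256.7), tab (312.7,258.7). I'll compute what is left.

```bash
python3 - <<'E'
from h import *
a=load('top1');b=load('side1')
y=np.array([-.0704,.9975,0])
print((atz(a,254.8,267.5,.056)-atz(a,256.2,275.8,.053))@y,(atz(b,306.8,256.7,.056)-atz(b,312.7,258.7,.053))@y,(tri(a,(254.8,267.5),b,(306.8,256.7))-tri(a,(256.2,275.8),b,(312.7,258.7)))@y)
E
```

```text
0.0009119492650619365 0.00018465727777804434 0.0007905399529728407
```

The guide is within 1 mm of the tab. I'll let go, rise and check again.

Request:
drive_tool(
  series=[
    [[0,0,0,0,0,0,0.5],[0,0,0,0,0,0,0.5],[0,0,0,0,0,0,0.5],[0,0,0,0,0,0,0.5],[0,0,0,0,0,0,0.5]],
  ],
)

```text
t: 6.75
ee_pos: [0.6523, -0.0664, 0.0725]
tcp_rot: [0.0, 0.348, 0.937, 0.0]
ft_force: [0.4, 0.4, 0.8]
finger_gap: 0.0461
grasp_force: 0.0
```

Request:
drive_tool(
  series=[
    [[0,0,0,0,0,-2,0.5],[0,0,0,0,0,-3,0.5],[0,0,0,0,0,-3,0.5],[0,0,0,0,0,-3,0.5],[0,0,0,0,0,0,0.5]],
  ],
)

```text
t: 7.25
ee_pos: [0.655, -0.067, 0.1874]
tcp_rot: [0.005, 0.348, 0.937, 0.001]
ft_force: [-0.1, 0.3, -0.2]
finger_gap: 0.0469
grasp_force: 0.0
```

```bash
python3 - <<'E'
from h import *
a=grab('top','top2')['image'];b=grab('side','side2')['image']
c=lambda im,u,v:cv2.resize(im[v:v+50,u:u+66,::-1],None,fx=6,fy=6,interpolation=cv2.INTER_CUBIC)
cv2.imwrite('pics/crop2.png',np.vstack([np.hstack([c(a,225,250),c(b,272,230)]),cv2.resize(np.hstack([a,b])[:,:,::-1],(792,297))]))
E
```

```text
(no output)
```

View pics/crop2.png

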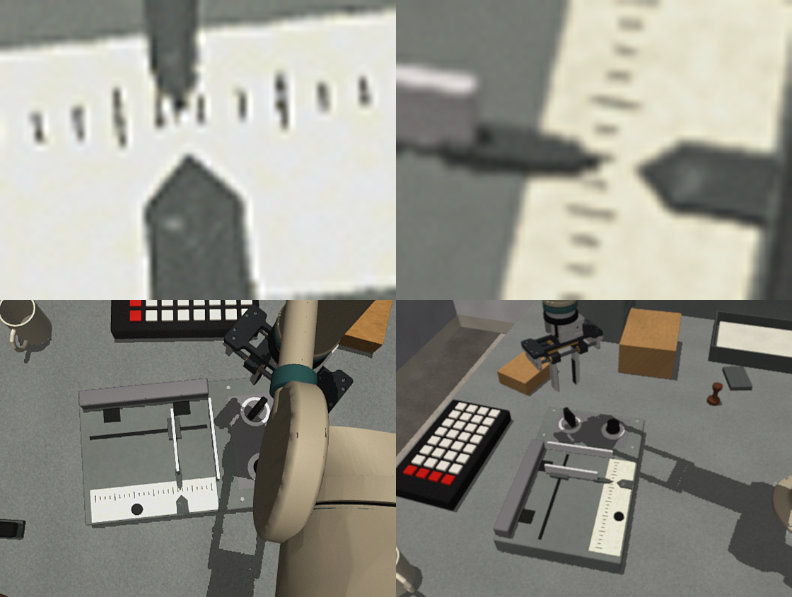

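The gripper is clear, and the pointer tip has not moved: still at crop (179,105) in the top view, against the tab point at (187,155). I'm handing in.

```bash
python3 -c "
from bench import job
print(job.hand_in())"
```

```text
the job is handed in; nothing more can be done
None
```

The job is handed in: I turned the bar knob about -0.8 rad, which left the guide's pointer within about 1 mm of the tab's point in the camera images, then let go and raised the gripper clear; the hand-in returned no verdict.

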